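# Feed the drilling jig from the bottom of the board magazine

### The arm

A 6-joint arm with a two-finger parallel gripper is mounted at the origin on the work surface. World frame = base frame: x ahead of the robot, y to its left, z up, the work surface at z = 0. Lengths are in m, angles in rad, forces in N, time in s.
With the tool pointing down it reaches from about 0.2 to 0.875 m from the base axis. Payload 3.4 kg.
Tool frame: the origin (TCP) lies between the finger pads; the fingertips stand 25 mm ahead of it and the grasp point (between the pads) lies 6 mm ahead of it (r.nose_length is the z of the fingertips in the tool frame, in m); z points along the fingers, x is the direction in which the jaws open and shut, and the axes are right-handed (so a half turn about z gives the same grasp; the last joint's range is limited). The gripper opens to 94 mm and grips with 3 to 60 N. Pads are 16 mm wide; open, the fingers measure 119 mm over their backs; the gripper's body (75 mm by 177 mm) begins 78 mm behind the grasp point.
Start: joints at [1.212, 0.276, 1.505, -0, 1.361, -0.121], TCP at [0.135, 0.559, 0.23] pointing down, gripper open.
Joint ranges: [-2.89, 2.89], [-0.75, 2.08], [0.22, 2.7], [-1.18, 4.32], [0.11, 2.71], [-2.7, 2.7]. Speed limits (rad/s): [2.57, 2.57, 3.14, 3.14, 3.14, 3.14].

### API

Orientations are given as a unit quaternion [w, x, y, z].
In Python, from plant import r, gripper_to, inverse_kinematics, vision, models, telemetry gives the robot as it stands. Calls block until the motion is done:
- r.move_to(position, orientation): joint-space move of the TCP to a pose.
- r.move_l(position, rot=None, vel=0.15, guard=None): straight line of the TCP; rot=None keeps the orientation; vel is the mean speed in m/s. With guard (N) it stops when the force on the tool has changed by that much, and returns True; else False.
- r.movej(angles): joint-space move.
- gripper_to(opening, f_grip=None): finger opening in m; f_grip is the grip in N (None keeps the last); returns when the fingers have stopped.
- r.hold(seconds).
- inverse_kinematics(position, orientation): joint angles nearest the present ones, or None.
- vision.snapshot(name): name is "side" or "top"; returns the picture (420x560x3 uint8, red, green, blue); there is no depth.
- vision.get_calibration(name): a dict with "fx", "fy", "cx", "cy" (pixels), "position" and "orientation" of the camera in the world. Camera axes: x right, y down, z forward; pixel columns grow to the right and rows downward; lengths in m; the calibration is good to about 2 mm. A picture is of the moment at which its call begins. get_calibration takes no time and is no camera call.
A pose or a line that the arm cannot do raises r.PlanningError and nothing moves.
- r.sign_off(): hands the job in, once; it reports no verdict.
Trained networks look in the newest picture that a camera, given by its name, has taken for a name from the list of things; names that differ only in an ending like _2 or _b are one class to them, and where a whole thing is asked for, a point or a joint stands for the part that bears it (a point fixed in the world has none). Each returns a list of dicts, best first, with "score" (0 to 1); they miss things now and then, are a little off and sometimes report something else, mostly with a low value. They report only what shows in the picture. A call takes as long as a camera call. They do not tell look-alikes from the thing itself.
- models.boxes_of(thing, camera): "at" ([x, y, z] in m, in world coordinates, good to about 4 mm: the middle of the surface that is visible of it).
- models.regions_of(thing, camera): "pixels" (420x560 bool, what is visible of it).
- models.mark_of(thing, camera): "at" ([x, y, z] in m, in world coordinates, good to about 4 mm: a listed point, or the origin of a listed thing).
Readings, each from a call of its own:
- telemetry.current_t(): time.
- telemetry.current_joints(): joint angles.
- telemetry.current_dq(): joint speeds.
- telemetry.current_joint_efforts(): joint torques, N m.
- telemetry.current_ee_pos(): TCP position.
- telemetry.current_tool_rot(): TCP orientation.
- telemetry.current_wrist_force(): force on the tool from outside, world axes, zero at the start.
- telemetry.current_torque(): the same for the moment, N m.
- telemetry.current_opening(): finger opening in m.
Only numpy, scipy, OpenCV 4.12 (cv2) and the standard library are available. Lean on these libraries where they do the work, as an engineer would, in place of code of your own. Each camera call takes 0.05 s, during which the arm holds its last target. There are 200 camera calls.

### The job

Slide the lowest board out along the magazine's runner so that the boards above drop down in its place and stay stacked in the magazine. Set that board down (do not drop it) flat in the drilling jig, pushed snugly against both side stops and the end stop, then swing the hold-down arm across it as far as it goes and let go. Do not disturb the other things on the bench.

Things in the scene. Friction and masses are not known exactly. Their poses are not given: they have to be found in the camera images.
- magazine: Fixed plywood magazine, open at the top: x -70 to 80 mm, 80 mm wide, 130 mm tall; inside 56 mm wide, x -62 to 63. Origin on the bench under the middle of the stack; +x points to its back, boards slide out to -x. A board is out when its centre is below x -130 mm.
- gate (a point): Magazine's front face, on its centre line, at the lower edge of its two front lips (magazine x -70 mm, 57 mm above the bench; axes as the magazine). The lips are 8 mm thick with a 28 mm gap between them and reach from here up to 130 mm; only the lowest board passes under them.
- runner_end (a point): Middle of the top edge at the free end of the runner (magazine x -210 mm, 30 mm above the bench; axes as the magazine). The runner is a solid wooden bar 36 mm wide from here right under the stack; boards lie on it and overhang it by 7 mm on each side, so fingertips can reach lower than a board's underside.
- board1: Plain pale wooden board, 120 x 50 x 20 mm (x, y, z), 65 to 105 g; origin at the centre of its underside, x along its length. The lowest: it lies on the runner with its end sticking out 32 to 42 mm past the front lips, to be gripped across its width. The tall magazine leaves no room there for an upright gripper: lean it back towards the magazine's -x by about 35 degrees.
- board2: Plain pale wooden board, 120 x 50 x 20 mm (x, y, z), 65 to 105 g; origin at the centre of its underside, x along its length. Second from the bottom: underside 50 mm above the bench at the start; it must drop to 30 mm.
- board3: Plain pale wooden board, 120 x 50 x 20 mm (x, y, z), 65 to 105 g; origin at the centre of its underside, x along its length. Third from the bottom: underside at 70 mm; it drops to 50 mm.
- board4: Plain pale wooden board, 120 x 50 x 20 mm (x, y, z), 65 to 105 g; origin at the centre of its underside, x along its length. Top of the stack: underside at 90 mm; it drops to 70 mm.
- nest (a point): Point on the fixed jig's plywood base plate (top face 12 mm above the bench) where the origin of a fully seated board lies; x along the board (either end first), y across it. Two side stops have faces at y +25 mm: each 14 mm long (x), centred at x +45 and -45 mm, 20 mm deep. The -x and -y sides are open. The plate spans x -93 to 117, y -105 to 81 mm.
- end_stop (a point): Middle of the top edge of the end stop's face, x +60 mm from the nest point in its axes; the stop is 30 mm wide (y) and 14 mm thick. All three stops are dark steel blocks 14 mm tall on the base plate, lower than the 20 mm board.
- pivot (a point): Top of the 24 mm thick pillar on which the hold-down arm turns: at x +45, y -68 mm from the nest point, in the nest's axes, 39 mm above the bench; fixed to the jig, axes as the nest.
- hold_down (a joint): Angle (rad) of the flat steel hold-down arm about its upright pivot: 0 along the nest's +x (clear), growing anticlockwise from above; 1.57 along +y, across the board. Range -0.5 to 1.6 (end stop); starts at -0.3 to 0.4, turns with about 1 N at the knob, stays where left. 22 mm wide, 87 mm long from the pivot, 39 to 49 mm above the bench, 7 mm over a seated board.
- knob (a point): Centre of the top of the round wooden knob (18 mm diameter, 36 mm tall, upright, its top 85 mm above the bench) on the hold-down arm, 70 mm from the pivot axis.
- glue_bottle: Bystander: white bottle 64 mm in diameter, 200 mm tall, standing between magazine and jig; origin at its foot.
- screw_jar: Bystander: glass jar 50 mm in diameter, 70 mm tall, beside the magazine's runner; origin at its foot.
- sanding_block: Bystander: cork sanding block 100 x 55 x 30 mm beside the magazine's cheek; origin under its centre.
- mallet: Bystander: rubber mallet about 280 mm long lying at the back of the bench.
- screwdriver: Bystander: screwdriver about 200 mm long lying at the back, in front of the step stool.
- mug: Bystander: blue mug 80 mm in diameter, 90 mm tall, to the right; origin at its foot.
- offcut: Bystander: dark wooden offcut 140 x 70 x 40 mm, to the left; origin under its centre.
Not all that is in view belongs to the job. What is shaped like the board1 but red or turquoise is not meant.

How it is judged:
On the way, in this order (a step that is already met when the one before it is completed fails the run):
1. the lowest board is out of the magazine and the boards above have dropped into its place (x of board1 in the frame of magazine below -0.13 m and z of board2 in the frame of magazine between 0.026 and 0.034 m and x of board2 in the frame of magazine between -0.01 and 0.01 m and z of board3 in the frame of magazine between 0.046 and 0.054 m and x of board3 in the frame of magazine between -0.01 and 0.01 m and z of board4 in the frame of magazine between 0.066 and 0.074 m and x of board4 in the frame of magazine between -0.01 and 0.01 m), for 0.1 s.
2. the board lies flat in the jig against its stops (x of board1 in the frame of nest between -0.004 and 0.004 m and y of board1 in the frame of nest between -0.004 and 0.004 m and z of board1 in the frame of nest between -0.003 and 0.003 m and angle between the x axis of board1 and the x axis of nest, either way round below 0.06 rad), for 0.2 s.
3. the hold-down arm lies across the board (value of joint hold_down above 1.4 rad), for 0.2 s.
At the end, for the whole second after the job is handed in: The drawn board lies at rest in the jig within 4 mm of its seated place and 0.06 rad of its direction; the hold-down arm is beyond 1.4 rad; the other three boards are stacked flat in the magazine, each one board lower (within 4 mm in height, 10 mm lengthwise) (all of step 2 and z of board2 in the frame of magazine between 0.026 and 0.034 m and x of board2 in the frame of magazine between -0.01 and 0.01 m and z of board3 in the frame of magazine between 0.046 and 0.054 m and x of board3 in the frame of magazine between -0.01 and 0.01 m and z of board4 in the frame of magazine between 0.066 and 0.074 m and x of board4 in the frame of magazine between -0.01 and 0.01 m and value of joint hold_down above 1.4 rad and linear speed of board1 below 0.02 m/s); the robot touches nothing.
It fails at once if a bystander is moved more than 20 mm (distance of any of glue_bottle, screw_jar, sanding_block, mallet, screwdriver, mug, offcut from where it was at the start of the episode above 0.02 m).
It fails at once if one of the upper boards is dragged out of the magazine (x of any of board2, board3, board4 in the frame of magazine below -0.03 m).
It fails at once if the board is let fall into the jig from more than 28 mm (horizontal distance between board1 and nest below 0.06 m and height (world z) of board1 above 0.04 m and contact force between the fingers and board1 below 0.05 N).
It also fails if it takes over 70 s, if anything falls off the work surface, if the arm or the gripper's body presses on something with over 40 N, if the wrist force passes 120 N, or if a joint passes its speed limit or range.

## Working session

There is one attempt and no reset: what is moved stays moved. The work goes in short steps, each a Python script; the robot and the scene stay as the last script left them, time stands still between calls to the robot, and variables do not carry over. Pictures are saved under pics/ and viewed, on a budget of 10 in all, crops included, one or two more only if the job needs it, and the job is handed in when it is done.

```bash
ls; mkdir -p pics; python3 - <<'E'
from plant import *
from plant import r, vision, models, telemetry
import cv2, numpy as np
for c in ("top","side"):
    im=vision.snapshot(c); cv2.imwrite(f"pics/{c}0.png",im[:,:,::-1])
    k=vision.get_calibration(c); print(c,{a:np.round(b,4).tolist() for a,b in k.items()})
    for n in ["magazine","gate","runner_end","board1","board4","nest","end_stop","pivot","knob","glue_bottle","screw_jar"]:
        print(c,n,[(np.round(d["at"],4).tolist(),round(d["score"],2)) for d in models.mark_of(n,c)][:3])
print(telemetry.current_t())
E
```

```text
pics
top {'fx': 469.4364, 'fy': 469.4364, 'cx': 295.0895, 'cy': 219.2145, 'position': [0.3321, 0.0057, 1.2323], 'orientation': [0.0514, -0.7027, 0.707, -0.0613]}
top magazine [([0.6166, 0.2162, 0.0031], 0.82), ([0.5369, -0.2438, 0.0242], 0.58)]
top gate [([0.5551, 0.2421, 0.06], 0.72)]
top runner_end [([0.4191, 0.292, 0.031], 0.6), ([0.6374, 0.3014, -0.0053], 0.3)]
top board1 [([0.4364, 0.0356, 0.0], 0.84), ([0.6175, 0.2125, 0.0906], 0.76), ([0.5716, 0.2367, 0.0336], 0.75)]
top board4 [([0.4364, 0.0356, 0.0], 0.84), ([0.6175, 0.2125, 0.0906], 0.76), ([0.5716, 0.2367, 0.0336], 0.75)]
top nest [([0.4841, -0.2677, 0.0108], 0.85), ([0.7799, -0.0998, -0.0032], 0.53)]
top end_stop [([0.5369, -0.2438, 0.0261], 0.67)]
top pivot [([0.5449, -0.3176, 0.0385], 0.73), ([0.6426, -0.4572, 0.0014], 0.67), ([0.7815, -0.097, -0.0019], 0.44)]
top knob [([0.6155, -0.3031, 0.0855], 0.84)]
top glue_bottle [([0.5825, -0.0186, -0.0002], 0.62)]
top screw_jar [([0.6237, 0.4548, 0.0004], 0.65)]
side {'fx': 402.0385, 'fy': 402.0385, 'cx': 284.5957, 'cy': 207.3584, 'position': [0.2348, 0.6252, 0.9342], 'orientat
[... 151 characters left out ...]
d [([0.4238, 0.2921, 0.0318], 0.95)]
side board1 [([0.3126, 0.4285, -0.0028], 0.82), ([0.6162, 0.2169, 0.094], 0.76), ([0.4349, 0.0375, 0.0008], 0.73)]
side board4 [([0.3126, 0.4285, -0.0028], 0.82), ([0.6162, 0.2169, 0.094], 0.76), ([0.4349, 0.0375, 0.0008], 0.73)]
side nest [([0.4837, -0.2601, 0.0138], 0.95)]
side end_stop [([0.5406, -0.2426, 0.0193], 0.97), ([0.7828, -0.0968, 0.0006], 0.2)]
side pivot [([0.5409, -0.3128, 0.0358], 0.74)]
side knob [([0.6131, -0.3048, 0.0851], 0.79), ([0.7847, 0.1987, 0.0015], 0.4)]
side glue_bottle [([0.7858, 0.1977, -0.0015], 0.61), ([0.5788, -0.0179, -0.0036], 0.6)]
side screw_jar [([0.4908, 0.3763, 0.0011], 0.76), ([0.7782, -0.0994, -0.0003], 0.25)]
1.2
```

View pics/top0.png

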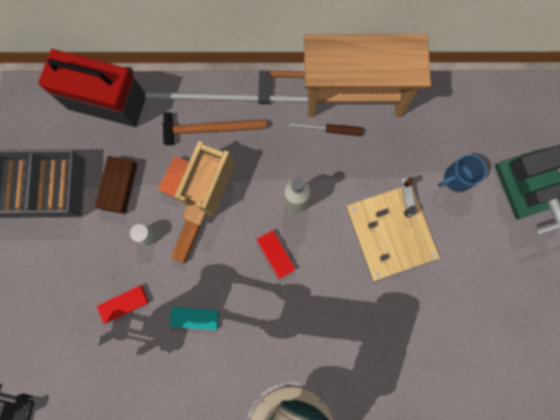

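View pics/side0.png

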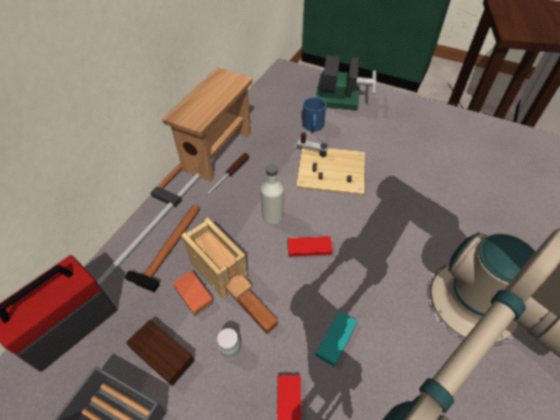

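Top view: the magazine is at about (205,178) px. Its runner goes down to (182,258), and the pale end of board1 shows at (196,212). The jig is at (392,232), with side stops at (373,225) and (385,257), end stop at (382,212), pivot at (410,212) and knob at (408,181).

Candidates for board1 are the pale end under the lips (196,212), the red boards (275,254) and (123,303), and the turquoise board (195,318). Only the pale one in the magazine fits the description. I'll fit the frames and confirm it with a crop.

```bash
cat > h.py <<'E'
from plant import r, gripper_to, inverse_kinematics, vision, models, telemetry
import numpy as np, cv2
from scipy.spatial.transform import Rotation as R
def collect(names, n=3, near=None):
    out={k:[] for k in names}
    for c in ("top","side"):
        for _ in range(n):
            vision.snapshot(c)
            for k in names:
                d=[e for e in models.mark_of(k,c) if near is None or np.linalg.norm(np.array(e["at"])[:2]-near[k][:2])<.03]
                if d: out[k].append(d[0]["at"])
    return {k:np.median(v,0) for k,v in out.items() if v}
def fit(loc, meas):   # 2-D rigid fit: origin, yaw, residuals (mm)
    k=[a for a in loc if a in meas]; L=np.array([loc[a] for a in k]); M=np.array([meas[a][:2] for a in k])
    l,m=L-L.mean(0),M-M.mean(0)
    yaw=np.arctan2((l[:,0]*m[:,1]-l[:,1]*m[:,0]).sum(),(l*m).sum())
    c,s=np.cos(yaw),np.sin(yaw); Q=np.array([[c,-s],[s,c]]); o=M.mean(0)-Q@L.mean(0)
    return o,yaw,dict(zip(k,np.round(1e3*(M-(L@Q.T+o)),1).tolist()))
def world(fr,x,y,z): 
    o,yaw=fr; c,s=np.cos(yaw),np.sin(yaw); return np.array([o[0]+c*x-s*y,o[1]+s*x+c*y,z])
def local(fr,p):
    o,yaw=fr; c,s=np.cos(yaw),np.sin(yaw); d=np.array(p[:2])-o; return np.array([c*d[0]+s*d[1],-s*d[0]+c*d[1]])
def rotq(yaw,lean=0.):  # jaw axis along frame y; lean back towards -x
    z=np.array([np.sin(lean),0,-np.cos(lean)]); x=np.array([0,1.,0]); y=np.cross(z,x)
    return R.from_euler('z',yaw)*R.from_matrix(np.column_stack([x,y,z]))
def quat(rot): 
    q=rot.as_quat(); return [q[3],*q[:3]]
def flip(rot): return rot*R.from_euler('z',np.pi)
E
python3 - <<'E'
from h import *
import json
near=dict(magazine=[.618,.2165],gate=[.553,.2418],runner_end=[.4215,.292],board1=[.5716,.2367],nest=[.484,-.264],end_stop=[.539,-.243],pivot=[.545,-.314],knob=[.614,-.304])
m=collect(list(near),3,{k:np.array(v) for k,v in near.items()})
for k,v in m.items(): print(k,np.round(v,4))
a=fit(dict(magazine=[0,0],gate=[-.07,0],runner_end=[-.21,0]),m); print(a)
b=fit(dict(nest=[0,0],end_stop=[.06,0],pivot=[.045,-.068]),m); print(b)
print("board1 in mag",local(a[:2],m["board1"]))
pv=world(b[:2],.045,-.068,0); d=m["knob"]-pv; print("knob r",np.hypot(*d[:2]),"ang",np.arctan2(d[1],d[0])-b[1])
json.dump(dict(mag=[a[0].tolist(),a[1]],nest=[b[0].tolist(),b[1]],knob=m["knob"].tolist()),open("fr.json","w"))
# plate direction from region
for c in("top","side"):
    g=models.regions_of("nest",c)
    if g:
        K=vision.get_calibration(c); q=K["orientation"]; Rc=R.from_quat([*q[1:],q[0]]).as_matrix()
        cn=max(cv2.findContours(g[0]["pixels"].astype(np.uint8),0,2)[0],key=cv2.contourArea)[:,0]
        ray=np.column_stack([(cn[:,0]-K["cx"])/K["fx"],(cn[:,1]-K["cy"])/K["fy"],np.ones(len(cn))])@Rc.T
        P=np.array(K["position"])+ray*((.012-K["position"][2])/ray[:,2])[:,None]
        lo=np.array([local(b[:2],p) for p in P]); rc=cv2.minAreaRect((lo*1000).astype(np.float32)); print(c,"plate in nest frame",rc,"want centre (12,-12) 210x186")
im=vision.snapshot("side")[200:350,160:310]; cv2.imwrite("pics/crop1.png",cv2.resize(im,None,fx=4,fy=4,interpolation=2)[:,:,::-1])
M=a[:2]
for nm,p,l in (("grasp",(-.092,0,.042),np.radians(35)),("far",(-.23,0,.042),np.radians(35)),("up",(-.165,0,.054),0)):
    for f in (0,1):
        ro=rotq(M[1],l); ro=flip(ro) if f else ro
        print(nm,f,inverse_kinematics((world(M,*p)).tolist(),quat(ro)))
for f in (0,1):
    ro=rotq(b[1],0); ro=flip(ro) if f else ro
    print("nest",f,inverse_kinematics(world(b[:2],0,0,.04).tolist(),quat(ro)))
E
```

```text
magazine [ 0.6155  0.2158 -0.0009]
gate [0.5518 0.2419 0.0614]
runner_end [0.4225 0.2925 0.0293]
board1 [0.5719 0.2312 0.0293]
nest [ 0.4817 -0.2633  0.013 ]
end_stop [ 0.537  -0.2416  0.0224]
pivot [ 0.543  -0.3123  0.037 ]
knob [ 0.6122 -0.3021  0.0829]
(array([0.61668361, 0.21569426]), np.float64(-0.3773458616475771), {'magazine': [-1.2, 0.2], 'gate': [0.1, 0.4], 'runner_end': [1.0, -0.6]})
(array([ 0.48020627, -0.26206658]), np.float64(0.32386613825744365), {'nest': [1.5, -1.3], 'end_stop': [-0.0, 1.4], 'pivot': [-1.5, -0.1]})
board1 in mag [-0.04734606 -0.00208587]
knob r 0.06844419788705587 ang -0.17559911378776982
top plate in nest frame ((20.554771423339844, -12.776565551757812), (193.0643768310547, 229.54348754882812), 89.15689849853516) want centre (12,-12) 210x186
side plate in nest frame ((18.845230102539062, -36.94752502441406), (259.34912109375, 229.2474822998047), 89.25164031982422) want centre (12,-12) 210x186
grasp 0 [ 0.62246753  0.41805692  2.06978019 -1.08938211  0.57576252  0.34874915]
grasp 1 None
far 0 [ 0.90557277  0.38129877  2.15163291 -1.02401201  0.69951279  0.55193831]
far 1 [ 0.90557277  0.38129877  2.15163291 -1.02401201  0.69951279 -2.58965435]
up 0 [ 4.09068348e-01  3.82565064e-01  1.83394371e+00 -4.44089210e-16
  9.25083883e-01 -7.84382117e-01]
up 1 [ 4.09068348e-01  3.82565064e-01  1.83394371e+00 -4.44089210e-16
  9.25083883e-01  2.35721054e+00]
nest 0 [-6.26766999e-01  4.09076594e-01  1.83297668e+00 -4.44089210e-16
  8.99539383e-01 -2.52142946e+00]
nest 1 [-6.26766999e-01  4.09076594e-01  1.83297668e+00 -4.44089210e-16
  8.99539383e-01  6.20163190e-01]
```

View pics/crop1.png

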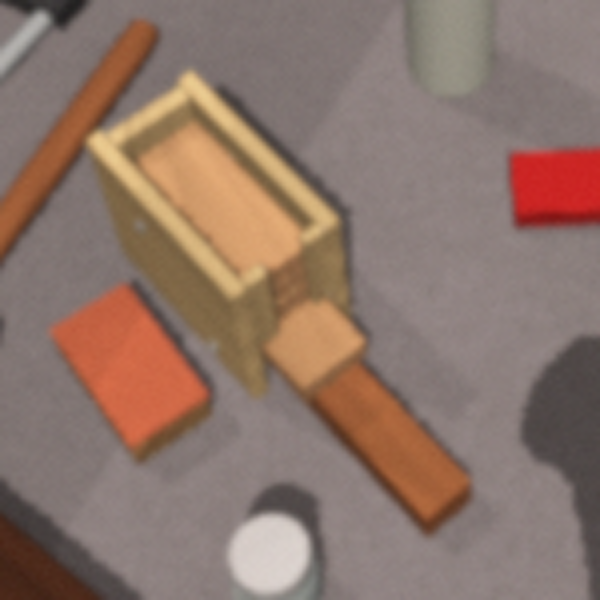

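The crop shows board1's pale end sticking out under the lips at about (318,345) in the crop, lying on the darker runner. The jar is at its side and the sanding block is clear. This is the board to grip, with a 35° lean.

```bash
cat >> h.py <<'E'
import json
_f=json.load(open("fr.json")); MAG=(np.array(_f["mag"][0]),_f["mag"][1]); NEST=(np.array(_f["nest"][0]),.32); KNOB=np.array(_f["knob"])
def tcp(gp,rot): return (np.array(gp)-.006*rot.apply([0,0,1])).tolist()
def st(*a): print(*a,"t",round(telemetry.current_t(),1),"open",round(telemetry.current_opening(),4),"F",np.round(telemetry.current_wrist_force(),1),"p",np.round(telemetry.current_ee_pos(),4))
E
python3 - <<'E'
from h import *
ro=rotq(MAG[1],np.radians(35)); g=world(MAG,-.092,0,.042); b=ro.apply([0,0,1])
gripper_to(.076,30)
r.move_to(tcp(g-.18*b,ro),quat(ro)); r.move_l(tcp(g,ro),vel=.12,guard=12); st("at")
gripper_to(.03,30); st("grip")
v=vision.snapshot("side"); cv2.imwrite("pics/side1.png",v[120:360,100:420][:,:,::-1])
E
```

```text
at t 7.7 open 0.076 F [ 0.4 -0.1  0.3] p [0.528  0.2512 0.0474]
grip t 8.2 open 0.0494 F [-1.8  0.7  2.1] p [0.5279 0.251  0.0472]
```

View pics/side1.png

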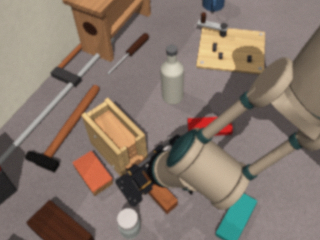

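The gripper is closed on the board end at about (150,175), with a 49.4 mm opening that matches the 50 mm width. It is clear of the jar at (127,222). Next I draw the board out slowly, set it free on the runner and look.

```bash
python3 - <<'E'
from h import *
ro=rotq(MAG[1],np.radians(35)); p0=np.array(telemetry.current_ee_pos())
d=world(MAG,-1,0,0)-world(MAG,0,0,0); d[2]=0
print(r.move_l((p0+.07*d).tolist(),vel=.06,guard=35)); st("pull1")
print(r.move_l((p0+.118*d).tolist(),vel=.06,guard=35)); r.hold(.3); st("pull2")
gripper_to(.062); st("open")
r.move_l((np.array(telemetry.current_ee_pos())-.16*ro.apply([0,0,1])).tolist(),vel=.2); st("back")
u=rotq(MAG[1]); r.move_to(tcp(world(MAG,-.23,0,.22),u),quat(u))
for c in("top","side"):
    v=vision.snapshot(c); cv2.imwrite(f"pics/{c}2.png",v[100:350,100:400][:,:,::-1])
    for n in("board1",): print(c,[(np.round(local(MAG,e["at"])*1e3),round(e["at"][2]*1e3),round(e["score"],2)) for e in models.mark_of(n,c)])
s=[cv2.resize(cv2.imread(f"pics/{c}2.png"),(396,330),interpolation=2) for c in("top","side")]; cv2.imwrite("pics/both2.png",np.hstack(s)); st()
E
```

```text
False
pull1 t 9.6 open 0.0499 F [-3.6  1.2  4.9] p [0.4626 0.277  0.0471]
False
pull2 t 10.8 open 0.0497 F [-1.5  0.9  2.8] p [0.4184 0.2945 0.0471]
open t 11.3 open 0.0619 F [ 0.3 -0.6 -1.3] p [0.4181 0.2942 0.0469]
back t 12.2 open 0.062 F [ 0.4  0.6 -0.2] p [0.3327 0.3274 0.1773]
top [(array([-101., -231.]), -1, 0.96), (array([-329.,  -96.]), -2, 0.9), (array([-358.,   85.]), -2, 0.85), (array([-165.,    2.]), 30, 0.79), (array([ 3., -2.]), 69, 0.74)]
side [(array([-365.,   86.]), 0, 0.89), (array([-1., -0.]), 73, 0.78), (array([-325., -100.]), -2, 0.78), (array([163.,  47.]), 1, 0.74), (array([-164.,   -6.]), 27, 0.65), (array([-105., -234.]), 0, 0.61)]
t 13.3 open 0.062 F [-0.   0.1 -0.8] p [0.4014 0.3008 0.2251]
```

View pics/both2.png

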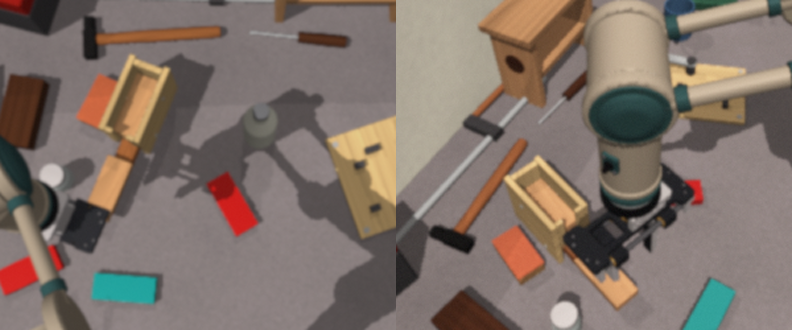

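Top and side views: board1 lies on the runner, centred at about (110,185) in the left half. The networks put it at x −165 mm, z 30. The top board of the stack is now at z ≈70 and x ≈0, so the stack dropped as it should. I regrip upright at the board's middle, so the fingers fit between the side stops, and carry it around the bottle to the jig.

```bash
python3 - <<'E'
from h import *
u=flip(rotq(MAG[1])); n=flip(rotq(NEST[1]))
T=lambda x,y,z: world(MAG,x,y,z).tolist()
gripper_to(.075); r.move_to(T(-.165,-.001,.15),quat(u)); r.move_l(T(-.165,-.001,.058),vel=.12,guard=8); st("down")
gripper_to(.03,30); st("grip"); r.move_l(T(-.165,-.001,.26),vel=.2); st("lift")
v=vision.snapshot("side"); cv2.imwrite("pics/side3.png",v[60:400,80:480][:,:,::-1])
r.move_l([.35,.03,.26],vel=.25)
r.move_to([.38,-.2,.26],quat(n))
r.move_l(world(NEST,-.012,-.010,.13).tolist(),quat(n),vel=.2); r.hold(.3)
st("above"); v=vision.snapshot("top"); cv2.imwrite("pics/top3.png",v[100:340,290:560][:,:,::-1])
s=[cv2.resize(cv2.imread(f"pics/{c}3.png"),(396,340),interpolation=2) for c in("top","side")]; cv2.imwrite("pics/both3.png",np.hstack(s))
E
```

```text
down t 17.3 open 0.0753 F [-0.  -0.3  0. ] p [0.4635 0.2758 0.0586]
grip t 17.8 open 0.0499 F [-0.3 -0.2  2.9] p [0.4631 0.2757 0.0584]
lift t 18.9 open 0.0496 F [-0.4  0.2 -0.1] p [0.4621 0.2752 0.2587]
above t 22.7 open 0.0499 F [ 0.5 -0.8 -0.3] p [ 0.4719 -0.2753  0.1308]
```

View pics/both3.png

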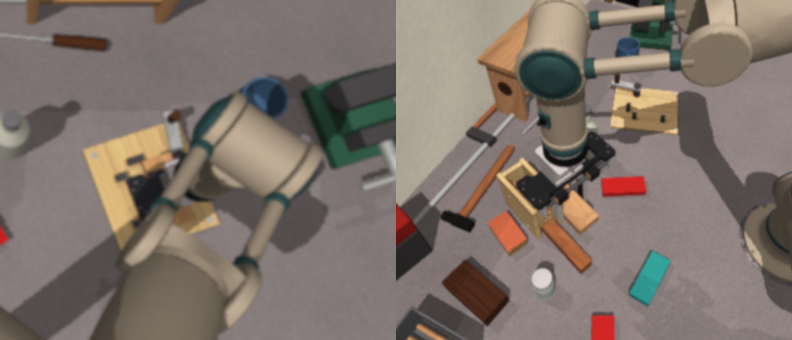

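Left: the board is held over the jig with its end near (155,160), lined up just short of the end stop at (130,163). Right: the lift cleared the magazine with the board in the grip. Next I lower it gently and push against the stops.

```bash
python3 - <<'E'
from h import *
P=lambda: local(NEST,telemetry.current_ee_pos())
N=lambda x,y,z: world(NEST,x,y,z).tolist()
r.move_l(N(-.012,-.010,.055),vel=.1,guard=8); st("pre",P())
print(r.move_l(N(-.012,-.010,.037),vel=.02,guard=3)); st("down",P())
z=telemetry.current_ee_pos()[2]
print("y",r.move_l(N(-.012,.012,z),vel=.02,guard=8)); st("",P()); y=P()[1]
print("x",r.move_l(N(.018,y,z),vel=.02,guard=8)); st("",P())
E
```

```text
pre [-0.01170156 -0.01043996] t 23.6 open 0.0498 F [-0.1  0.3  0.5] p [ 0.4724 -0.2757  0.0554]
True
down [-0.01209075 -0.00984889] t 24.3 open 0.05 F [-0.8  0.3  3.6] p [ 0.4718 -0.2752  0.0404]
y True
 [-1.19492144e-02  1.92259623e-05] t 25.0 open 0.0494 F [-0.1  0.   2.2] p [ 0.4689 -0.2658  0.0404]
x True
 [-0.00311795 -0.00114951] t 25.7 open 0.0494 F [ 0.7 -0.6  3.7] p [ 0.4776 -0.2641  0.0404]
```

The board touched down at the expected height and met both stops. I release, then push it square with the closed fingers from the −y side and the −x end.

```bash
python3 - <<'E'
from h import *
P=lambda: np.round(local(NEST,telemetry.current_ee_pos()),4)
N=lambda x,y,z: world(NEST,x,y,z).tolist()
p=P()
gripper_to(.062); r.move_l(N(*p,.11),vel=.12)
gripper_to(0.0); 
r.move_l(N(0,-.060,.11),vel=.2); r.move_l(N(0,-.060,.044),vel=.12,guard=8); st("dn",P())
print("y push",r.move_l(N(0,-.025,.044),vel=.025,guard=7)); st("",P())
r.move_l(N(0,-.060,.044),vel=.1); r.move_l(N(0,-.06,.11),vel=.2)
r.move_l(N(-.09,-.0,.11),vel=.2); r.move_l(N(-.09,0,.044),vel=.12,guard=8)
print("x push",r.move_l(N(-.055,0,.044),vel=.025,guard=7)); st("",P())
r.move_l(N(-.09,0,.044),vel=.1); r.move_l(N(-.09,0,.2),vel=.25); r.move_l([.33,-.12,.25],vel=.3)
k=[]
for c in("top","side"):
    v=vision.snapshot(c); cv2.imwrite(f"pics/{c}4.png",(v[150:300,330:480] if c=="top" else v[120:220,270:390])[:,:,::-1])
    for n in("board1","nest","knob"): print(c,n,[(np.round(local(NEST,e["at"])*1e3,1),round(e["at"][2]*1e3),round(e["score"],2)) for e in models.mark_of(n,c) if np.linalg.norm(local(NEST,e["at"]))<.2])
s=[cv2.resize(cv2.imread(f"pics/{c}4.png"),(396,390),interpolation=2) for c in("top","side")]; cv2.imwrite("pics/both4.png",np.hstack(s)); st()
E
```

```text
dn [ 0.0003 -0.0599] t 29.0 open 0.0004 F [ 0.2 -0.7 -0.1] p [ 0.4993 -0.3188  0.0445]
y push True
 [ 0.     -0.0371] t 30.0 open 0.0009 F [ 1.  -0.   0.1] p [ 0.4919 -0.2973  0.0444]
x push True
 [-0.0696  0.0002] t 33.1 open 0.0007 F [-0.5 -0.5  0.3] p [ 0.4141 -0.2837  0.0437]
top board1 [(array([-4.4,  1.4]), 15, 0.9)]
top nest []
top knob [(array([110.4, -79.1]), 84, 0.88)]
side board1 [(array([-4.8,  0.2]), 9, 0.69)]
side nest [(array([-0.2,  0.6]), 12, 0.7)]
side knob []
t 35.4 open 0.0008 F [0.1 0.8 0.3] p [ 0.3301 -0.1205  0.2496]
```

View pics/both4.png

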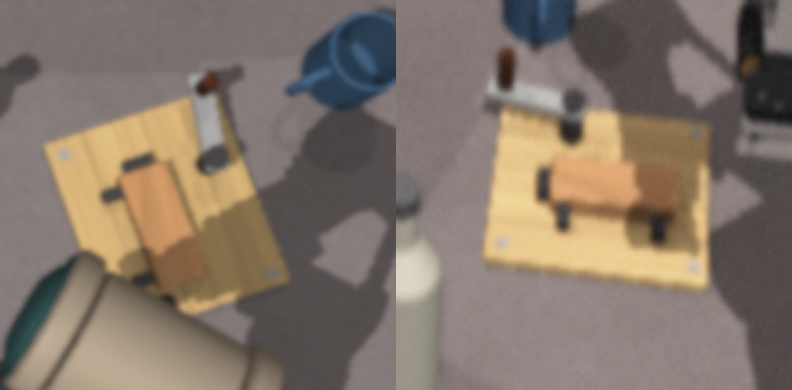

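Left: the board sits with its end against the end stop at (140,162) and its long side along the side stops at (112,195) and (145,282). No gap is visible, and both pushes met firm resistance at once. The network puts board1 about 4 mm short in x, but that is within its noise and against the contact evidence. Now I cage the knob and swing the arm.

```bash
python3 - <<'E'
from h import *
pv=np.array([.0435,-.068])
vision.snapshot("top"); k=[e["at"] for e in models.mark_of("knob","top")][:1]+[KNOB]
kl=np.mean([local(NEST,a) for a in k],0); d=kl-pv; th=np.arctan2(d[1],d[0]); print("knob",kl,np.hypot(*d),th)
Q=lambda t: quat(flip(rotq(NEST[1]+t)))
def W(t,z=.082): return world(NEST,pv[0]+.07*np.cos(t),pv[1]+.07*np.sin(t),z).tolist()
gripper_to(.05,10)
r.move_to(W(th,.18),Q(th)); r.move_l(W(th),vel=.1,guard=6); st("dn")
gripper_to(.025,10); st("cage")
hit=False
for t in np.append(np.arange(th+.2,1.5,.2),[1.5,1.7]):
    hit=r.move_l(W(t),Q(t),vel=.05,guard=10)
    if hit: print("hit in segment to",t); break
pl=local(NEST,telemetry.current_ee_pos())-pv; a=np.arctan2(pl[1],pl[0]); st("end angle",a,np.hypot(*pl))
if a>1.45:
    r.move_l(W(a-.02),Q(a-.02),vel=.03); gripper_to(.04); 
    r.move_l(W(a-.02,.2),vel=.12); st("up")
E
```

```text
knob [ 0.11315663 -0.07846179] 0.07043787709884293 -0.1490765801831542
dn t 38.9 open 0.0501 F [-0.6  0.5  0.6] p [ 0.6124 -0.3013  0.0828]
cage t 39.4 open 0.0249 F [-0.5 -0.5  0. ] p [ 0.6119 -0.3011  0.082 ]
hit in segment to 1.7
end angle 1.631965474772764 0.06911373727468409 t 43.5 open 0.0249 F [2.5 1.2 1.4] p [ 0.5172 -0.2488  0.082 ]
up t 45.3 open 0.0399 F [-0.2 -1.  -0.9] p [ 0.5177 -0.2472  0.1992]
```

```bash
python3 - <<'E'
from h import *
r.move_l([.33,-.1,.28],vel=.25)
for c in("top","side"):
    v=vision.snapshot(c); cv2.imwrite(f"pics/{c}5.png",(v[100:300,160:480] if c=="top" else v[120:320,170:390])[:,:,::-1])
    for n,F in(("board1",NEST),("knob",NEST),("board4",MAG)): print(c,n,[(np.round(local(F,e["at"])*1e3,1),round(e["at"][2]*1e3),round(e["score"],2)) for e in models.mark_of(n,c) if np.linalg.norm(local(F,e["at"]))<.1])
    for n in("end_stop","nest"): print(c,n,[np.round(local(NEST,e["at"])*1e3,1) for e in models.mark_of(n,c)][:1])
s=[cv2.resize(cv2.imread(f"pics/{c}5.png"),z,interpolation=2) for c,z in(("top",(480,300)),("side",(320,300)))]; cv2.imwrite("pics/both5.png",np.hstack(s)); st()
E
```

```text
top board1 [(array([-1.3,  3.2]), 13, 0.7)]
top knob [(array([42.9,  0.4]), 84, 0.54)]
top board4 [(array([ 4.8, -2.2]), 71, 0.89)]
top end_stop [array([59.5,  1.4])]
top nest [array([-0. , -4.1])]
side board1 [(array([-4.3, -2.9]), 9, 0.97)]
side knob [(array([44.8,  2. ]), 83, 0.55)]
side board4 [(array([ 1.2, -0.5]), 71, 0.66)]
side end_stop [array([62.5,  2.7])]
side nest [array([2. , 0.4])]
t 47.1 open 0.0399 F [-0.   0.  -0.3] p [ 0.33 -0.1   0.28]
```

View pics/both5.png

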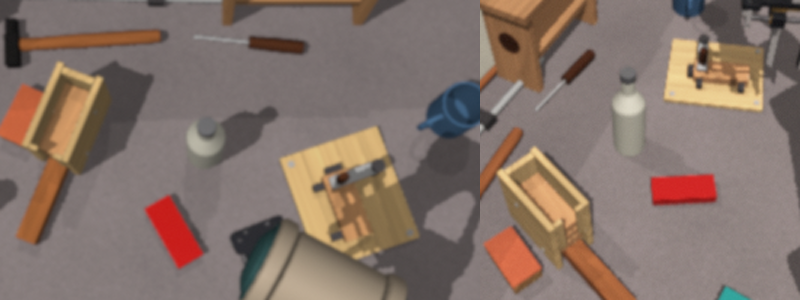

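Final view: the hold-down arm lies across the seated board at (355,178), and the bottle, mug, mallet and screwdriver are where they were. The remaining stack is in the magazine, top board at z 71 mm. The robot is clear, so I hand it in.

```bash
python3 -c "
from h import *
r.sign_off(); st('done')"
```

```text
the job is handed in; nothing more can be done
the job is handed in; nothing more can be done
```

The job is handed in at about 47 s of the 70 s allowed. The board is in the jig with the hold-down arm swung across it to its end stop and released. No verdict was reported.

**What I did:** I drew board1 out along the runner with a 35° lean and regripped it upright at its middle on the runner. I set it down on the jig plate on a 3 N contact guard and slid it against the side stops and the end stop. I then pushed it square with the closed fingers and swung the hold-down arm by its knob.

**Last checks:**
- **Hold-down arm:** its end stop was felt at about 1.63 rad by the tool position, and both cameras put the knob over the board.
- **Stack:** the top board reads 71 mm high and within 5 mm lengthwise. I did not measure the two boards under it separately.
- **Bystanders:** those in view looked unmoved in the last picture. The jar and the offcut were not in that crop, and I did not measure any of them against their starting positions.

**What disagreed:** the networks put the board 1 to 5 mm short of the end stop in x, against a 4 mm limit, and scattered about ±3 mm in y. Each push stopped on firm contact and an enlarged picture before the swing showed no gap at the stops, so I took the contacts as right. The closed-finger push could have stopped on first touching the board, so the lengthwise fit is my least certain check.

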